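# Open the shutter of the weekly-pack loader and hold it for the line-clearance check

### The arm

A 7-joint arm with a two-finger parallel gripper is mounted at the origin on a cart in front of the work surface, level with it; the furniture and walls round the work are solid. World frame = base frame: x ahead of the robot, y to its left, z up, the work surface at z = 0. Lengths are in m, angles in rad, forces in N, time in s.
With the tool pointing down it reaches from about 0.35 to 0.9 m from the base axis. Payload 8.1 kg.
Tool frame: the origin (TCP) lies where the fingers leave the gripper's body, on its centre line; the fingertips stand 66 mm ahead of it and the grasp point (between the pads) lies 47 mm ahead of it; z points along the fingers, y is the line along which they close (so a half turn about z gives the same grasp; the last joint's range is limited). The gripper opens to 92 mm and grips with 3 to 60 N. Pads are 19 mm wide; open, the fingers measure 130 mm over their backs; the gripper's body (75 mm by 190 mm) begins 47 mm behind the grasp point.
Start: joints at [-1.357, 0.434, 0.025, 1.573, -0.012, 1.134, -0.075], TCP at [0.195, 0.594, 0.292] pointing down, gripper open.
Joint ranges: [-2.62, 2.62], [-0.44, 2.09], [-1.27, 1.32], [0.08, 2.57], [-1.32, 4.46], [0.12, 2], [-2.74, 2.74]. Speed limits (rad/s): [2.22, 2.22, 3.01, 3.01, 3.14, 3.14, 3.14].

### API

Orientations are given as a rotation vector (axis times angle).
In Python, from cell import arm gives the robot as it stands.
- The arm moves only by the tool send_rows, never from a script. Its argument "motion" is text: rows parted by semicolons, each of 7 numbers parted by spaces: the closure, from 0 (fully open) to 1 (shut), then the shift along the world's x, y, z in m, then the turn, a rotation vector about the world's x, y, z in degrees. A call has 1 to 5 rows; each row shifts and turns the commanded pose from where the row before left it; what a row does not reach is not made up. A row lasts 1/8 s, in which the tool goes at most 62.5 mm and 10.7 degrees, less where a joint would pass 70% of its speed; a pose out of reach is approached as far as the arm can. A call is refused whole if a number of a shift passes 0.0625 or a number of a turn 10.7, either way. A call with a gripper value outside its range is refused whole. The fingers move at their own pace and stop on an object; "force" is the grip in N (left out, the last holds). Time passes only in rows, so rows that do not move let the fingers close. It gives the time, the measured TCP pose, the force, the opening and the grip force at its end, in the units of the state.
- arm.observe(): the state, without advancing time (a new reading comes with each control period).
- arm.get_image(name): name is "scene" or "top" or "wrist"; returns (picture, depth): 400x640x3 uint8, blue, green, red; 400x640 float32, m along the optical axis (not along the pixel's ray), 0 where there is no reading.
- arm.camera_model(name): a dict with "fx", "fy", "cx", "cy" (pixels), "D" ([k1, k2, p1, p2, k3] as OpenCV has them; the pictures are not rectified), "view" (4x4, takes a point from world to camera coordinates). Camera axes: x right, y down, z forward; pixel columns grow to the right and rows downward; lengths in m; the calibration is good to about 2 mm. A picture is of the moment at which its call begins: read the wrist's pose just before it. camera_model takes no time and is no camera call; for the wrist camera it gives the pose at the moment of the call.
- arm.sign_off(): hands the job in; it is judged then, once.
The state is a dict: "clock": time; "joints": joint angles; "dq": joint speeds; "joint_efforts": joint torques, N m; "position": TCP position; "ee_rot": TCP orientation; "force": force on the tool from outside, world axes, zero at the start; "ft_torque": the same for the moment, N m; "width": opening from 0.0 (shut) to 1.0 (fully open); "gripper_force": force on a finger pad.
Only numpy, scipy, OpenCV 4.12 (cv2) and the standard library are available. Lean on these libraries where they do the work, as an engineer would, in place of code of your own. Each camera call takes 0.05 s, during which the arm holds its last target. There are 200 camera calls.

### The job

The pharmacist has to look through every pocket of the weekly-pack loader before the next patient's tablets go in. Lift the amber cover off its two pins and lay it flat on the worktop, right way up and let go, clear of the loader; then pull the loader's black handle out against its spring until the red pointer stands at the red mark, so that all fourteen pockets are open. Finish while still holding the handle there, for the shutter springs shut when it is let go, and do not disturb the bottles and boxes round about.

Things in the scene. Friction and masses are not known exactly. Their poses are not given: they have to be found in the camera images.
- loader: white weekly-pack loader, 184 (x) x 210 (y) mm, fixed; origin: centre of its underside on the worktop; x to its back, away from the handle, y to its pointer side. Deck 46 mm high, front edge at x = -92 mm, with two rows of seven pockets that show the blue shutter while shut and the white card when fully open. Steel pins, 8 mm thick, rise 18 mm above the deck at (67, 83) and (-37, -83) mm
- cover: amber see-through cover, an upside-down shallow lid 130 (x) x 195 (y) x 11.5 mm, about 160 g, with two 11 mm holes over the loader's pins. Origin: centre of its lower rim. Seated, its origin is at (15, 0, 46) mm in the loader's frame, axes parallel; its front wall stands before the pointer and so locks the shutter. It lifts straight up and is clear of the pins after 18 mm
- cover_grip (a point): centre of the cover's black bar handle, 36.5 mm above the cover's lower rim; the bar is 14 mm thick (x), 92 mm long (y) and 18 mm high, and 16 mm of free height lies under it between its two feet
- shutter (a joint): how far the spring-return shutter is pulled out, m: 0 shut, 0.030 at the mark, 0.042 at the end stop. It slides along the loader's -x. The spring pulls it back with 2 N at 0 and 8 N at the mark (0.2 N per mm)
- shutter_handle (a point): grip point of the black pull handle: an upright plate 14 mm thick (x), 70 mm wide (y), top 74 mm above the worktop, this point 16 mm below the top. It stands on a flat steel tongue whose upper side is 38 mm above the worktop. Shut, this point is at (-140, 0, 58) mm in the loader's frame, with 41 mm between plate and housing
- pointer (a point): foot of the red pointer, a block 8 (x) x 10 (y) mm standing 6.5 mm above the deck, that travels with the shutter in a slot at the deck's +y edge
- mark (a point): the red mark on the deck, a red line across the pointer's slot, 30 mm in front of the pointer while the shutter is shut
- bottle_tall: white tablet bottle, 37 mm thick and 82 mm high, stands on the worktop; origin at its foot
- bottle_a: white tablet bottle, 33 mm thick and 72 mm high, stands on the worktop; origin at its foot
- bottle_teal: white tablet bottle with a teal band, 28 mm thick and 61 mm high, stands on the worktop; origin at its foot
- box_orange: white and orange medicine box, 62 x 118 x 26 mm, lies on the worktop; origin centre of its underside
- box_green: green and white medicine box, 35 x 90 x 52 mm, lies on the worktop; origin centre of its underside
- clear_patch (a point): middle of a patch of worktop, about 250 x 200 mm, left of and in front of the loader, that is always free; the cover can be laid here, its long side roughly along the worktop's front edge (x ahead, y left: a cover yaw of -0.46 rad)

How it is judged:
On the way:
1. the cover lies flat and right way up on the worktop, off the loader and let go, with the shutter still shut (height (world z) of cover below 0.005 m and angle between cover's own z axis and vertical below 0.05 rad and linear speed of cover below 0.02 m/s and contact force between the fingers and cover below 0.05 N and contact force between cover and loader below 0.05 N and value of joint shutter below 0.006 m), for 0.2 s.
At the end, for the whole second after the job is handed in: the fingers hold the shutter 25 to 35 mm out (the mark is at 30 mm, where all pockets are open) against its spring, with more than 2 N on it; the cover lies flat (under 3 degrees) and right way up on the worktop, at rest and touching neither loader nor shutter (value of joint shutter between 0.025 and 0.035 m and contact force between the fingers and shutter above 2 N and contact force between cover and shutter below 0.05 N and height (world z) of cover below 0.005 m and angle between cover's own z axis and vertical below 0.05 rad and linear speed of cover below 0.02 m/s and contact force between cover and loader below 0.05 N); the arm keeps its last pose, push and grip.
It fails at once if a bottle or box is pushed more than 30 mm or a bottle knocked over (distance of any of bottle_tall, bottle_a, bottle_teal, box_orange, box_green from where it was at the start of the episode above 0.03 m or angle between any of bottle_tall, bottle_a, bottle_teal's own z axis and vertical above 0.5 rad).
It also fails if it takes over 50 s, if anything falls off the work surface, if the arm or the gripper's body presses on something with over 40 N, if the wrist force passes 120 N, or if a joint passes its speed limit or range.

## Working session

There is one attempt and no reset: what is moved stays moved. The work goes in short steps, Python scripts to look and compute and a tool call to move; the robot and the scene stay as the last step left them, time stands still between calls to the robot, and variables do not carry over. Pictures are saved under pics/ and viewed, at most 10 in all, crops included, and the job is handed in when it is done.

Besides the shell and the picture viewer there is one more tool, called after "Call:" in YAML: its name, and indented under it one key for each argument. send_rows: Moves the arm, as the interface text tells. Its arguments: {"type":"object","properties":{"motion":{"type":"string"},"force":{"type":"number"}},"required":["motion"]}

```bash
mkdir -p pics; cat > h.py <<'E'
import numpy as np, cv2
from cell import arm
from scipy.spatial.transform import Rotation as R
def cloud(name):
    m=arm.camera_model(name); im,d=arm.get_image(name)
    K=np.array([[m['fx'],0,m['cx']],[0,m['fy'],m['cy']],[0,0,1]])
    v,u=np.mgrid[0:400,0:640]
    n=cv2.undistortPoints(np.stack([u,v],-1).reshape(-1,1,2).astype(np.float64),K,np.array(m['D'])).reshape(400,640,2)
    P=np.dstack([n*d[...,None],d]); T=np.linalg.inv(np.array(m['view']))
    return im,d,P@T[:3,:3].T+T[:3,3]
E
python3 - <<'E'
from h import *
s=arm.observe(); print(s)
for n in('top','scene'):
    im,d,W=cloud(n); cv2.imwrite(f'pics/{n}0.png',im); np.savez(f'pics/{n}0.npz',im=im,W=W,d=d)
E
```

```text
{'clock': 0.0, 'joints': array([-1.3566226 ,  0.43516234,  0.02495781,  1.57407172, -0.01159522,
        1.13400244, -0.075105  ]), 'dq': array([-4.05618773e-04,  4.34384390e-04, -2.41064398e-05,  4.17569993e-04,
       -8.59423076e-04, -2.34830524e-04,  5.30429547e-04]), 'joint_efforts': array([ 4.69624938e-04, -6.67867184e+01,  9.85097140e-01, -3.14454746e+01,
       -6.05260301e-02,  4.29713249e-02,  1.42362846e-04]), 'position': array([0.19460247, 0.59351039, 0.29149222]), 'ee_rot': array([-4.95583822e-01, -3.10215150e+00,  2.34889728e-03]), 'force': array([ 0.24351349, -0.25839499, -0.44615296]), 'ft_torque': array([-0.03780403, -0.02257341, -0.05403285]), 'gripper_force': 0.0, 'width': 1.0039438399242366}
```

View pics/top0.png

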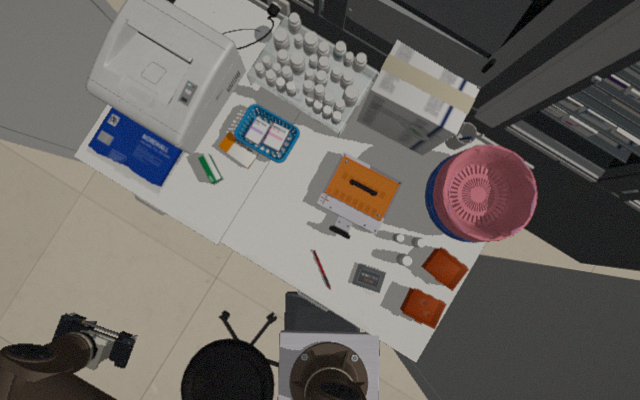

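View pics/scene0.png

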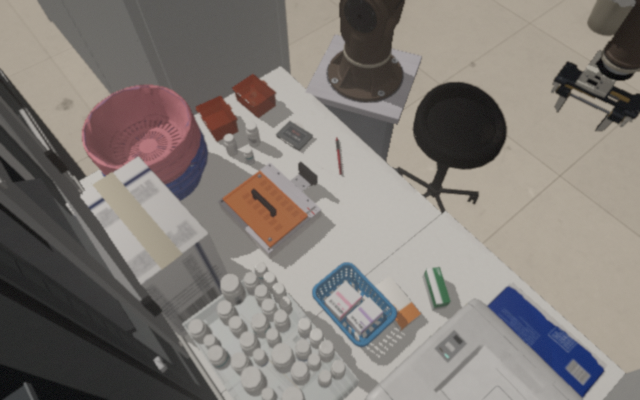

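The top view shows the amber cover at about (362,190) with its black bar at (363,187). The loader's handle is at (340,232), and three bottles stand at (400-418,240-260). The arm's gripper is at (95,340).

```bash
python3 - <<'E'
from h import *
for n in('top','scene'):
    z=np.load(f'pics/{n}0.npz'); im,W=z['im'],z['W']; hsv=cv2.cvtColor(im,cv2.COLOR_BGR2HSV)
    print(n)
    box=(300,410,140,250) if n=='top' else (200,330,150,260)
    v,u=np.mgrid[0:400,0:640]; roi=(u>box[0])&(u<box[1])&(v>box[2])&(v<box[3])&(z['d']>0)
    dark=roi&(hsv[...,2]<70)&(W[...,2]>0.045)
    k,l,st,c=cv2.connectedComponentsWithStats(dark.astype(np.uint8))
    for i in range(1,k):
        if st[i,4]<15: continue
        P=W[l==i]; top=P[P[:,2]>np.percentile(P[:,2],95)-0.006]; q=top[:,:2]
        r=cv2.minAreaRect((q*1000).astype(np.float32)); 
        print('dark',c[i].round(),st[i,4],'zmax',np.percentile(P[:,2],[5,50,95]).round(4),'n',len(q),'mid',q.mean(0).round(4),r)
    o=roi&(hsv[...,1]>140)&(hsv[...,0]<25)&(W[...,2]>0.04)
    P=W[o];q=P[:,:2]; print('amber',len(q),np.percentile(P[:,2],[5,50,95]).round(4),q.mean(0).round(4),cv2.minAreaRect((q*1000).astype(np.float32)))
    if n=='top':
        print('table z',[W[a,b].round(3).tolist() for a,b in((240,270),(270,300),(225,250),(300,350),(250,240),(260,405),(238,400),(242,418),(265,320),(275,370),(170,208),(152,240))])
E
```

```text
top
dark [363. 187.] 117 zmax [0.086  0.0916 0.0968] n 70 mid [ 0.6104 -0.0861] ((610.35986328125, -86.61526489257812), (85.08979034423828, 10.52990436553955), 63.69540023803711)
dark [339. 232.] 95 zmax [0.07   0.0745 0.0798] n 57 mid [ 0.4739 -0.0164] ((473.0799560546875, -18.204418182373047), (65.56523132324219, 12.571264266967773), 63.26921081542969)
amber 2435 [0.0537 0.0586 0.0642] [ 0.6101 -0.0867] ((610.8488159179688, -87.21029663085938), (194.19911193847656, 129.22177124023438), 64.42032623291016)
table z [[0.44, 0.198, -0.001], [0.346, 0.099, 0.001], [0.486, 0.264, -0.003], [0.256, -0.063, 0.004], [0.405, 0.294, -0.001], [0.392, -0.22, 0.079], [0.458, -0.207, 0.062], [0.448, -0.261, 0.072], [0.365, 0.036, 0.013], [0.338, -0.123, 0.016], [0.653, 0.393, 0.059], [0.717, 0.3, 0.028]]
scene
dark [307. 173.] 133 zmax [0.0479 0.0659 0.0744] n 58 mid [ 0.478  -0.0171] ((477.54083251953125, -16.830137252807617), (60.56660079956055, 9.397710800170898), 63.95978927612305)
dark [264. 202.] 132 zmax [0.0773 0.0895 0.0933] n 96 mid [ 0.6167 -0.0822] ((615.5531616210938, -84.41004943847656), (85.31554412841797, 9.780488967895508), 64.40082550048828)
amber 2556 [0.0529 0.0563 0.0597] [ 0.6181 -0.086 ] ((613.802734375, -85.22610473632812), (193.49635314941406, 125.84330749511719), 64.41781616210938)
```

Call:
send_rows:
  motion: "0 0.0277 -0.0453 0 0 0 -6.5;0 0.0277 -0.0453 0 0 0 -6.5;0 0.0277 -0.0453 0 0 0 -6.5;0 0.0277 -0.0453 0 0 0 -6.5;0 0.0277 -0.0453 0 0 0 -6.5"

```text
clock: 0.72
position: [0.3338, 0.3657, 0.2921]
ee_rot: [-1.349, -2.837, 0.0]
force: [-0.1, -0.1, -0.5]
width: 1.002
gripper_force: 0.0
```

Call:
send_rows:
  motion: "0 0.0277 -0.0453 0 0 0 -6.5;0 0.0277 -0.0453 0 0 0 -6.5;0 0.0277 -0.0453 0 0 0 -6.5;0 0.0277 -0.0453 0 0 0 -6.5;0 0.0277 -0.0453 0 0 0 -6.5"

```text
clock: 1.35
position: [0.4722, 0.1393, 0.2922]
ee_rot: [-2.089, -2.346, -0.0]
force: [0.9, 0.9, 0.0]
width: 1.0
gripper_force: 0.0
```

Call:
send_rows:
  motion: "0 0.0277 -0.0453 0 0 0 -6.5;0 0.0277 -0.0453 0 0 0 -6.5;0 0.0277 -0.0453 0 0 0 -6.5;0 0.0277 -0.0453 0 0 0 -6.5;0 0 0 0 0 0 0"

```text
clock: 1.98
position: [0.5834, -0.045, 0.292]
ee_rot: [2.565, 1.809, -0.002]
force: [-0.4, 0.7, -0.0]
width: 0.999
gripper_force: 0.0
```

```bash
cat > w.py <<'E'
from h import *
import sys
im,d,W=cloud('wrist'); cv2.imwrite(sys.argv[1],im); np.savez('pics/w.npz',im=im,W=W,d=d)
hsv=cv2.cvtColor(im,cv2.COLOR_BGR2HSV)
o=((hsv[...,1]>140)&(hsv[...,0]<25)&(d>0)).astype(np.uint8)
k,l,st,c=cv2.connectedComponentsWithStats(o); i=1+st[1:,4].argmax()
P=W[l==i]; print('amber',len(P),np.percentile(P[:,2],[5,50,95]).round(4),cv2.minAreaRect((P[:,:2]*1000).astype(np.float32)))
k,l,st,c=cv2.connectedComponentsWithStats(((hsv[...,2]<70)&(d>0)&(W[...,2]>.02)&(W[...,2]<.12)).astype(np.uint8))
for i in range(1,k):
    if st[i,4]<300: continue
    P=W[l==i]; zt=np.percentile(P[:,2],90); q=P[abs(P[:,2]-zt)<.004][:,:2]
    print('dark',c[i].round(),st[i,4],'ztop',zt.round(4),len(q),q.mean(0).round(4),cv2.minAreaRect((q*1000).astype(np.float32)))
s=arm.observe(); print(s['clock'],s['position'],R.from_rotvec(s['ee_rot']).as_matrix().round(3).tolist(),s['joints'].round(2))
E
python3 w.py pics/w1.png
```

```text
amber 18743 [0.0572 0.0584 0.0598] ((613.1883544921875, -85.25604248046875), (191.18739318847656, 134.001953125), 64.1393051147461)
dark [566. 155.] 1527 ztop 0.1106 217 [ 0.8216 -0.0949] ((821.6281127929688, -95.26498413085938), (29.49412727355957, 3.775258779525757), 63.76802062988281)
dark [217. 190.] 1545 ztop 0.0752 784 [ 0.4738 -0.0163] ((472.9401550292969, -17.234634399414062), (67.96141052246094, 12.576372146606445), 64.34894561767578)
dark [362. 214.] 1296 ztop 0.0929 1132 [ 0.6115 -0.0825] ((610.5357666015625, -84.50607299804688), (90.08891296386719, 13.164552688598633), 63.86441421508789)
2.025 [ 0.58264834 -0.04234251  0.29171344] [[0.331, 0.943, -0.001], [0.943, -0.331, -0.001], [-0.001, -0.0, -1.0]] [-0.46  0.41  0.62  1.71 -0.26  1.11 -0.1 ]
```

View pics/w1.png

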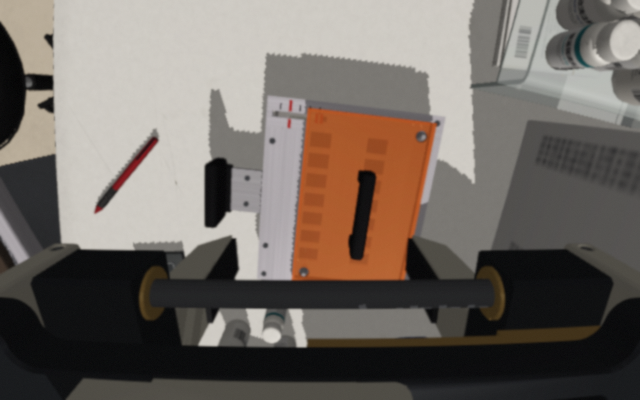

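The wrist view shows the cover bar at (362,214), the handle at (217,190), and the pointer slot with the red mark at (290,112). The bar position agrees with the sizes given, so I'll align and descend.

Call:
send_rows:
  motion: "0 0.028 -0.0427 0 0 0 -6.5;0 0 0 -0.05 0 0 0;0 0 0 -0.05 0 0 0;0 0 0 -0.03 0 0 0;0 0 0 0 0 0 0"

```text
clock: 2.65
position: [0.6088, -0.081, 0.16]
ee_rot: [-2.654, -1.674, 0.006]
force: [-0.4, -0.1, 0.2]
width: 1.0
gripper_force: 0.0
```

```bash
python3 w.py pics/w2.png
```

```text
amber 38188 [0.0574 0.0584 0.0596] ((622.9302978515625, -59.51786804199219), (141.4146728515625, 132.2012939453125), 62.59394073486328)
dark [331. 226.] 2475 ztop 0.093 2380 [ 0.6185 -0.0699] ((617.7376098632812, -71.69451904296875), (60.28004455566406, 13.011958122253418), 63.738922119140625)
dark [104. 215.] 4016 ztop 0.0748 1259 [ 0.4802 -0.0054] ((478.5791931152344, -5.453422546386719), (40.55966567993164, 14.064088821411133), 63.582176208496094)
dark [230. 260.] 483 ztop 0.1177 133 [ 0.5686 -0.0552] ((568.0192260742188, -57.16321563720703), (14.626891136169434, 2.9999094009399414), 75.7752456665039)
dark [414. 259.] 501 ztop 0.1178 140 [ 0.6521 -0.095 ] ((651.072509765625, -95.97388458251953), (14.134926795959473, 3.1781868934631348), 53.19082260131836)
2.7 [ 0.60996604 -0.08165161  0.16192952] [[0.431, 0.902, -0.002], [0.902, -0.431, 0.001], [-0.0, -0.002, -1.0]] [-0.33  0.6   0.57  1.77 -0.41  0.89 -0.03]
```

View pics/w2.png

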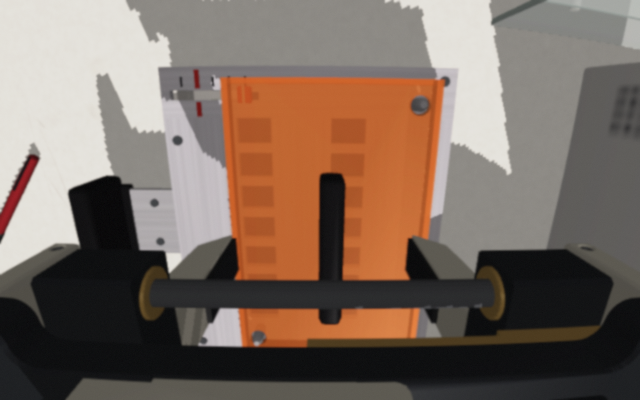

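The bar at (331,250) lies about 2.5 mm to the right of the finger midpoint at (322,245). I'll correct for that, descend and grip.

Call:
send_rows:
  motion: "0 0.0014 -0.0034 -0.01 0 0 0;0 0 0 -0.02 0 0 0;0 0 0 0 0 0 0;0.4 0 0 0 0 0 0;0.8 0 0 0 0 0 0"
  force: 25

```text
clock: 3.32
position: [0.6122, -0.0865, 0.1327]
ee_rot: [2.659, 1.672, 0.001]
force: [-0.1, -0.8, -0.5]
width: 0.831
gripper_force: 0.0
```

Call:
send_rows:
  motion: "1 0 0 0 0 0 0;1 0 0 0 0 0 0;1 0 0 0 0 0 0;1 0 0 0 0 0 0"
  force: 25

```text
clock: 3.82
position: [0.612, -0.0864, 0.1323]
ee_rot: [2.659, 1.673, 0.0]
force: [-0.0, -0.1, 0.0]
width: 0.398
gripper_force: 0.0
```

Call:
send_rows:
  motion: "1 0 0 0 0 0 0;1 0 0 0 0 0 0;1 0 0 0 0 0 0;1 0 0 0 0 0 0"

```text
clock: 4.32
position: [0.6119, -0.0864, 0.1322]
ee_rot: [2.659, 1.673, 0.0]
force: [1.2, 0.3, 0.3]
width: 0.148
gripper_force: 25.0
```

Call:
send_rows:
  motion: "1 0 0 0.005 0 0 0;1 0 0 0.01 0 0 0;1 0 0 0.01 0 0 0;1 0 0 0.015 0 0 0;1 0 0 0.02 0 0 0"
  force: 30

```text
clock: 4.95
position: [0.6118, -0.0864, 0.1933]
ee_rot: [-2.659, -1.673, 0.0]
force: [-0.3, 0.5, -1.5]
width: 0.148
gripper_force: 30.0
```

```bash
python3 w.py pics/w3.png
```

```text
amber 41770 [0.1185 0.1195 0.1207] ((631.618896484375, -43.25212860107422), (99.52030181884766, 130.0245361328125), 64.2416763305664)
dark [124. 208.] 3956 ztop 0.075 1508 [ 0.4747 -0.0167] ((473.5042724609375, -17.37224578857422), (67.51666259765625, 13.200037002563477), 64.11431884765625)
5.0 [ 0.61310992 -0.08687466  0.19617509] [[0.433, 0.901, 0.004], [0.901, -0.433, -0.0], [0.001, 0.004, -1.0]] [-0.34  0.57  0.6   1.74 -0.38  0.95 -0.04]
```

View pics/w3.png

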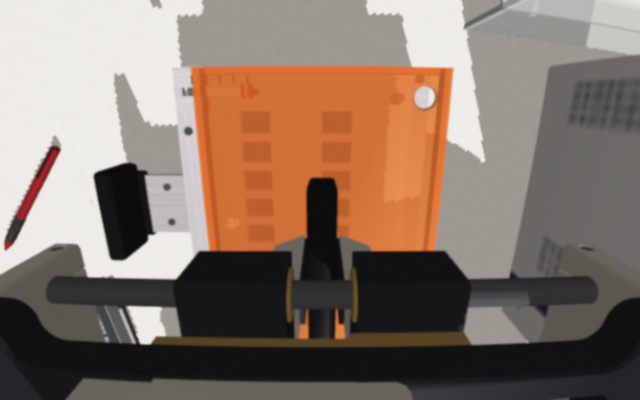

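The cover is lifted clear and level, with its pin hole visible at (425,97). I'll carry it to the clear area to the left and in front of the loader.

Call:
send_rows:
  motion: "1 -0.0095 0.0371 0 0 0 0;1 -0.0095 0.0371 0 0 0 0;1 -0.0095 0.0371 0 0 0 0;1 -0.0095 0.0371 0 0 0 0;1 -0.0095 0.0371 0 0 0 0"

```text
clock: 5.62
position: [0.5642, 0.1003, 0.1927]
ee_rot: [2.659, 1.673, 0.001]
force: [0.3, 0.1, -1.7]
width: 0.147
gripper_force: 30.0
```

Call:
send_rows:
  motion: "1 -0.0095 0.0371 0 0 0 0;1 -0.0095 0.0371 0 0 0 0;1 -0.0095 0.0371 0 0 0 0;1 0 0 0 0 0 0;1 0 0 0 0 0 0"

```text
clock: 6.25
position: [0.5361, 0.2099, 0.1926]
ee_rot: [2.659, 1.672, 0.001]
force: [0.2, -0.9, -1.2]
width: 0.147
gripper_force: 30.0
```

```bash
python3 w.py pics/w4.png; python3 - <<'E'
from h import *
im,d,W=cloud('top'); cv2.imwrite('pics/t4.png',cv2.resize(im[120:320,180:460],None,fx=2.8,fy=2.8))
E
```

```text
amber 41639 [0.1177 0.1188 0.1199] ((556.0120239257812, 253.15130615234375), (99.17631530761719, 129.746337890625), 64.3121337890625)
dark [529.  77.] 1880 ztop 0.0585 733 [0.7105 0.2346] ((708.85400390625, 231.57568359375), (109.58609008789062, 3.006176471710205), 61.18417739868164)
6.3 [0.53631667 0.20926042 0.19256585] [[0.434, 0.901, 0.001], [0.901, -0.434, -0.0], [-0.0, 0.001, -1.0]] [-0.89  0.51  0.61  1.85 -0.36  0.9  -0.56]
```

View pics/w4.png

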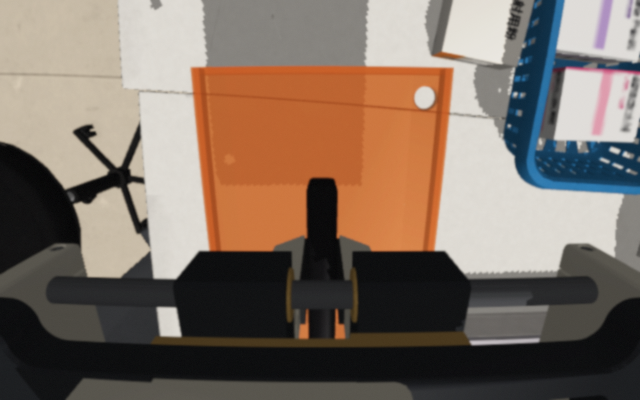

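View pics/t4.png

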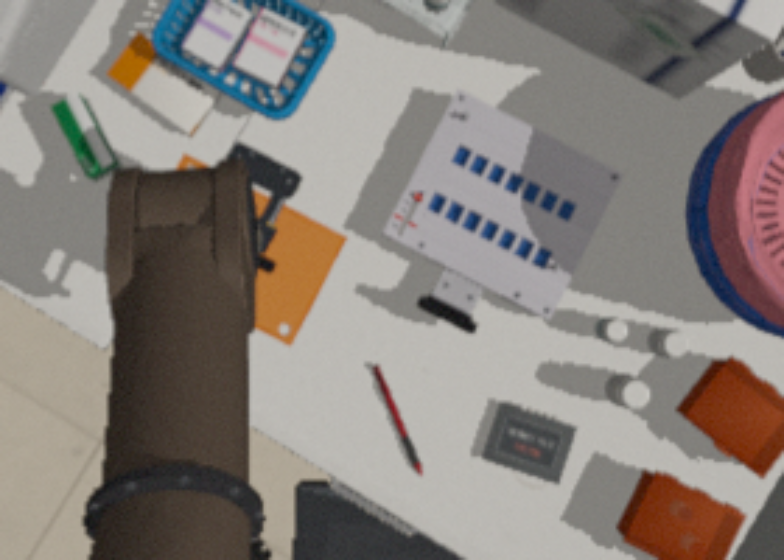

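The wrist view shows the cover held above the worktop, crossing a table seam near (300,100), and the basket at (530,130) is clear. The top view shows all the blue shutters at (440-570,150-260) and the pen near (395,420). Next I'll check the worktop heights on both sides of the seam.

```bash
python3 - <<'E'
from h import *
W=np.load('pics/top0.npz')['W']
x=np.array([.902,-.432]);y=-np.array([-.432,-.902]);o=np.array([.597,-.080])
Q=(W[...,:2]-o); X=Q@x; Y=Q@y
print('rows loader x, cols loader y=110..390 step 20; median z mm')
for a in np.arange(-.34,-.06,.02):
    r=[]
    for b in np.arange(.11,.39,.02):
        m=(abs(X-a)<.01)&(abs(Y-b)<.01); r.append(round(float(np.median(W[m][:,2]))*1000) if m.any() else None)
    print(round(a,2),r)
E
```

```text
rows loader x, cols loader y=110..390 step 20; median z mm
-0.34 [1, 2, 2, 2, 2, 0, 1, 1, 2, 1, 1, 2, 2, 2, 3]
-0.32 [1, 0, 1, 0, 2, 1, 1, 0, 0, 0, 1, 2, 1, 1, 2]
-0.3 [1, 1, 1, 1, 1, 1, 1, 0, 1, 1, 2, 1, 1, 2, 1]
-0.28 [1, 0, 1, 0, 1, 2, 1, 1, 1, 1, 1, 1, 1, 1, 2]
-0.26 [2, 1, 1, 1, 2, 1, 1, 1, 1, 1, 1, 1, 1, 2, 2]
-0.24 [1, 3, 1, 1, 1, 1, 1, 2, 1, 0, 2, 0, 2, 3, 2]
-0.22 [1, 1, 1, 2, 1, 1, 1, 1, 1, 1, 1, 1, 2, 4, 2]
-0.2 [1, 2, 0, 0, 1, 1, 1, 1, 1, 1, 2, 2, 3, 1, 1]
-0.18 [1, 2, 1, 0, 1, 2, 2, 0, 1, 1, 2, 0, 2, 2, 1]
-0.16 [0, 0, 2, 1, 1, 1, 1, 2, 1, 0, 1, 1, 1, 2, 3]
-0.14 [0, 1, 2, 1, 1, 2, 1, 0, 0, 1, 0, 1, 1, 1, 2]
-0.12 [1, 1, 1, 2, 0, 2, 1, 1, 0, 1, 1, 2, 1, 1, 2]
-0.1 [2, 1, 1, 0, 2, 1, 2, 0, 0, 1, 2, 2, 1, 2, 2]
-0.08 [3, 0, 1, 1, 1, 1, 1, 1, 1, 1, 3, 2, 8, 27, 27]
-0.06 [2, 1, 1, 1, -1, 0, 0, 2, 1, 1, 2, 1, 21, 29, 28]
```

The worktop is flat there and the footprint is free, so I'll lower the cover.

Call:
send_rows:
  motion: "1 0 0 -0.04 0 0 0;1 0 0 -0.04 0 0 0;1 0 0 -0.018 0 0 0;1 0 0 -0.004 0 0 0;1 0 0 0 0 0 0"

```text
clock: 6.98
position: [0.5367, 0.2102, 0.0911]
ee_rot: [2.659, 1.672, 0.002]
force: [-0.9, 0.8, -2.7]
width: 0.148
gripper_force: 30.0
```

Call:
send_rows:
  motion: "1 0 0 -0.002 0 0 0;1 0 0 -0.002 0 0 0;1 0 0 0 0 0 0"

```text
clock: 7.35
position: [0.5361, 0.2106, 0.0866]
ee_rot: [2.659, 1.673, 0.001]
force: [-0.2, 0.2, -0.5]
width: 0.153
gripper_force: 30.0
```

Call:
send_rows:
  motion: "1 0 0 -0.001 0 0 0;1 0 0 0 0 0 0;0.6 0 0 0 0 0 0;0.4 0 0 0 0 0 0;0.3 0 0 0 0 0 0"

```text
clock: 7.98
position: [0.5359, 0.2104, 0.0852]
ee_rot: [2.659, 1.673, -0.0]
force: [-0.1, -0.3, -0.7]
width: 0.427
gripper_force: 0.0
```

Call:
send_rows:
  motion: "0 0 0 0 0 0 0;0 0 0 0 0 0 0;0 0 0 0 0 0 0;0 0 0 0 0 0 0;0 0 0 0 0 0 0"

```text
clock: 8.6
position: [0.5359, 0.2104, 0.0852]
ee_rot: [2.659, 1.673, -0.0]
force: [0.3, -0.6, 0.6]
width: 0.966
gripper_force: 0.0
```

Call:
send_rows:
  motion: "0 0 0 0.03 0 0 0;0 0 0 0.05 0 0 0;0 0 0 0.05 0 0 0;0.63 -0.0127 -0.0456 0.01 0 0 0;0.63 -0.0127 -0.0456 0 0 0 0"

```text
clock: 9.22
position: [0.5108, 0.1185, 0.2265]
ee_rot: [2.658, 1.674, 0.004]
force: [0.2, -0.2, -0.1]
width: 0.833
gripper_force: 0.0
```

Call:
send_rows:
  motion: "0.63 -0.0127 -0.0456 0 0 0 0;0.63 -0.0127 -0.0456 0 0 0 0;0.63 -0.0127 -0.0456 0 0 0 0;0.63 0 0 -0.03 0 0 0;0.63 0 0 0 0 0 0"

```text
clock: 9.85
position: [0.4712, -0.0179, 0.1942]
ee_rot: [-2.659, -1.67, 0.004]
force: [0.0, 0.6, 0.1]
width: 0.372
gripper_force: 0.0
```

```bash
python3 w.py pics/w5.png; python3 - <<'E'
from h import *
im,d,W=cloud('top'); np.savez('pics/t5.npz',W=W,im=im)
hsv=cv2.cvtColor(im,cv2.COLOR_BGR2HSV)
m=(hsv[...,1]>140)&(hsv[...,0]<25)&(hsv[...,0]>8)&(abs(W[...,0]-.536)<.13)&(abs(W[...,1]-.21)<.13)
P=W[m]; print('cover',len(P),np.percentile(P[:,2],[5,50,95]),cv2.minAreaRect((P[:,:2]*1000).astype(np.float32)))
A=np.c_[P[:,:2],np.ones(len(P))]; print('plane tilt',np.linalg.lstsq(A,P[:,2],rcond=None)[0])
print(arm.observe()['width'])
E
```

```text
amber 4846 [0.0105 0.0124 0.0137] ((497.2018127441406, 132.66934204101562), (22.27589225769043, 129.0702667236328), 63.95592498779297)
dark [325. 209.] 2123 ztop 0.0754 1638 [ 0.4727 -0.0152] ((471.9182434082031, -17.187335968017578), (68.24604034423828, 13.29134464263916), 64.67110443115234)
dark [529. 209.] 334 ztop 0.043 199 [ 0.6249 -0.0961] ((623.17333984375, -94.1781997680664), (13.853416442871094, 17.6815242767334), 64.63945007324219)
dark [523. 233.] 382 ztop 0.0438 103 [ 0.6159 -0.1165] ((611.942138671875, -112.78524017333984), (14.414762496948242, 20.149375915527344), 64.88691711425781)
dark [518. 257.] 350 ztop 0.0447 86 [ 0.6052 -0.1365] ((603.7551879882812, -131.8246307373047), (16.758094787597656, 18.49115753173828), 62.32350158691406)
9.9 [ 0.47200215 -0.01756956  0.19510078] [[0.433, 0.901, -0.002], [0.901, -0.433, -0.0], [-0.001, -0.001, -1.0]] [-0.6   0.35  0.68  2.09 -0.31  0.8  -0.19]
cover 2319 [0.00807415 0.01299097 0.01877098] ((535.5668334960938, 209.93875122070312), (193.8594512939453, 128.0925750732422), 64.3189926147461)
plane tilt [0.00474472 0.00354483 0.01049181]
0.3693220091085882
```

View pics/w5.png

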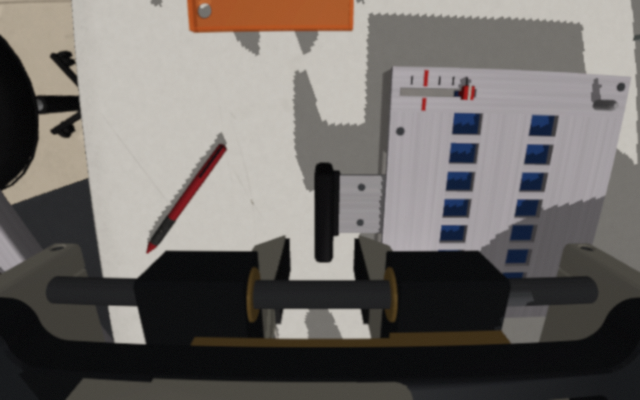

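The cover lies flat at its place, its corner showing at (200,10). The fingers straddle the handle at (325,210), the pockets are blue and the pointer is at (468,92). I'll descend and grip.

Call:
send_rows:
  motion: "0.63 0.0005 0 -0.04 0 0 0;0.63 0 0 -0.03 0 0 0;0.63 0 0 -0.014 0 0 0;0.63 0 0 0 0 0 0;1 0 0 0 0 0 0"
  force: 30

```text
clock: 10.58
position: [0.4737, -0.0175, 0.1123]
ee_rot: [2.658, 1.673, 0.002]
force: [0.2, 1.0, 0.8]
width: 0.301
gripper_force: 0.0
```

Call:
send_rows:
  motion: "1 0 0 0 0 0 0;1 0 0 0 0 0 0;1 0 0 0 0 0 0;1 0 0 0 0 0 0"

```text
clock: 11.08
position: [0.4729, -0.0172, 0.112]
ee_rot: [-2.659, -1.672, -0.001]
force: [-2.6, 0.9, 7.7]
width: 0.151
gripper_force: 30.0
```

Call:
send_rows:
  motion: "1 -0.0054 0.0026 0 0 0 0;1 -0.0054 0.0026 0 0 0 0;1 -0.0054 0.0026 0 0 0 0;1 -0.0054 0.0026 0 0 0 0;1 -0.0054 0.0026 0 0 0 0"

```text
clock: 11.7
position: [0.4476, -0.0049, 0.112]
ee_rot: [2.657, 1.671, 0.005]
force: [7.5, -2.7, 1.2]
width: 0.148
gripper_force: 30.0
```

Call:
send_rows:
  motion: "1 0 0 0 0 0 0;1 0 0 0 0 0 0"

```text
clock: 11.95
position: [0.4476, -0.0049, 0.112]
ee_rot: [2.657, 1.671, 0.005]
force: [7.0, -2.6, 3.0]
width: 0.152
gripper_force: 30.0
```

```bash
python3 - <<'E'
from h import *
import os
os.system('python3 w.py pics/w6.png')
im=cv2.imread('pics/w6.png'); W=np.load('pics/w.npz')['W']; hsv=cv2.cvtColor(im,cv2.COLOR_BGR2HSV)
x=np.array([.902,-.432]);y=np.array([.432,.902]);o=np.array([.597,-.080])
q=W[...,:2]-o;X=q@x;Y=q@y
red=(hsv[...,1]>140)&((hsv[...,0]<8)|(hsv[...,0]>172))&(abs(X)<.1)&(abs(Y-.09)<.03)
k,l,st,c=cv2.connectedComponentsWithStats(red.astype(np.uint8))
for i in range(1,k):
    if st[i,4]>5: print('red',c[i].round(),st[i,4],'x',X[l==i].mean().round(4),'y',Y[l==i].mean().round(4),'z',W[l==i][:,2].max().round(4))
E
```

```text
amber 2900 [0.1376 0.1402 0.1419] ((454.7452392578125, 18.701576232910156), (6.136424541473389, 79.2153091430664), 64.68690490722656)
dark [323. 240.] 3282 ztop 0.0757 2033 [0.4545 0.011 ] ((454.57586669921875, 10.76568603515625), (32.80561065673828, 18.783863067626953), 61.96445846557617)
dark [ 91. 323.] 306 ztop 0.1194 251 [0.3796 0.0377] ((379.6712646484375, 37.55461883544922), (17.87286949157715, 2.5520668029785156), 64.43718719482422)
dark [546. 323.] 476 ztop 0.1193 294 [ 0.5215 -0.0312] ((521.4951782226562, -31.402851104736328), (18.10101318359375, 2.3427040576934814), 63.880271911621094)
dark [321. 323.] 746 ztop 0.0754 745 [ 0.437  -0.0251] ((436.6582336425781, -25.590293884277344), (18.675708770751953, 12.697860717773438), 65.13643646240234)
12.0 [ 0.44766396 -0.00493611  0.11197739] [[0.433, 0.901, 0.004], [0.901, -0.433, -0.001], [0.001, 0.004, -1.0]] [-0.54  0.46  0.57  2.22 -0.45  0.57 -0.08]
red [530.  90.] 469 x -0.0681 y 0.0896 z 0.0554
red [545.  93.] 68 x -0.0629 y 0.0887 z 0.0549
```

View pics/w6.png

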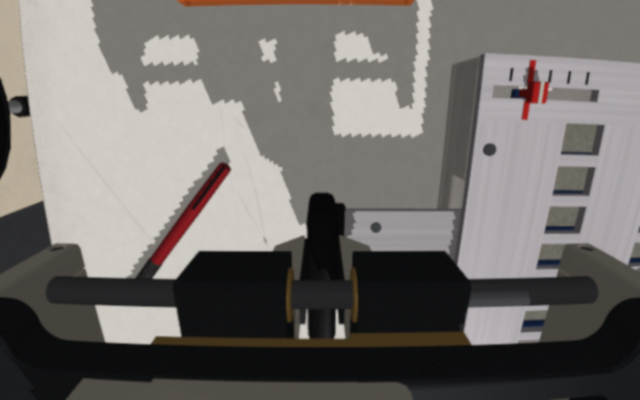

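The pockets are nearly open, with the pointer at (537,92) about 2 mm short of the mark line at (530,90). I'll pull 2 mm more.

Call:
send_rows:
  motion: "1 -0.0018 0.0009 0 0 0 0;1 0 0 0 0 0 0;1 0 0 0 0 0 0;1 0 0 0 0 0 0"

```text
clock: 12.5
position: [0.446, -0.0041, 0.112]
ee_rot: [2.657, 1.671, 0.005]
force: [6.7, -2.8, 2.3]
width: 0.151
gripper_force: 30.0
```

```bash
python3 - <<'E'
from h import *
im,d,W=cloud('wrist'); cv2.imwrite('pics/w7.png',cv2.resize(im[40:340,440:640],None,fx=2,fy=2))
im,d,W=cloud('top'); hsv=cv2.cvtColor(im,cv2.COLOR_BGR2HSV)
m=(hsv[...,1]>140)&(hsv[...,0]<25)&(hsv[...,0]>8)&(abs(W[...,0]-.536)<.13)&(abs(W[...,1]-.21)<.13)
P=W[m]; print('cover',np.median(P[:,2]),cv2.minAreaRect((P[:,:2]*1000).astype(np.float32)))
W0=np.load('pics/top0.npz')['W']
for a,b in((260,405),(238,400),(242,418),(170,208),(152,240)): print(W0[a,b].round(3),W[a,b].round(3))
E
```

```text
cover 0.012941527720416346 ((535.3677368164062, 210.39463806152344), (194.89430236816406, 127.56243896484375), 64.49406433105469)
[ 0.392 -0.22   0.079] [ 0.392 -0.22   0.079]
[ 0.458 -0.207  0.062] [ 0.458 -0.207  0.063]
[ 0.448 -0.261  0.072] [ 0.447 -0.263  0.065]
[0.653 0.393 0.059] [0.653 0.394 0.053]
[0.717 0.3   0.028] [0.717 0.301 0.025]
```

View pics/w7.png

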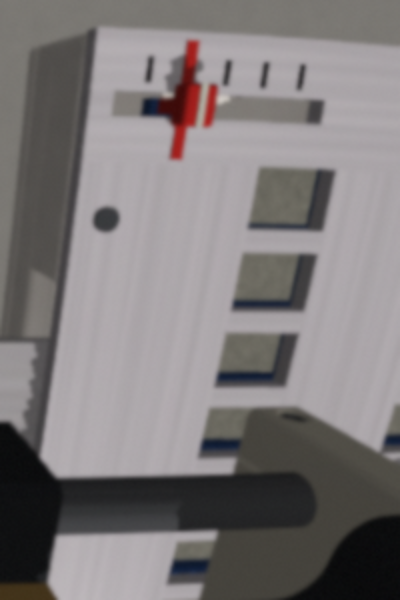

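The pointer, at (190,103) in the crop, stands on the red mark line. The handle has travelled about 30 mm, the cards show in the pockets, and the cover and neighbouring items are in place.

```bash
python3 -c "
from cell import arm
print(arm.sign_off())"
```

```text
the job is handed in; nothing more can be done
None
```

The job is handed in: the cover lies flat and released on the worktop clear of the loader, the handle is held about 30 mm out with the pointer at the red mark, and the bottles and boxes were not disturbed as far as the overhead camera shows; the hand-in gave no verdict.

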